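# Stack the specimen discs and hold the drying chamber's spring lid open

### The arm

A 6-joint arm with a two-finger parallel gripper is mounted at the origin on the work surface. World frame = base frame: x ahead of the robot, y to its left, z up, the work surface at z = 0. Lengths are in m, angles in degrees, forces in N, time in s.
With the tool pointing down it reaches from about 0.35 to 0.725 m from the base axis. Payload 6 kg.
Tool frame: the origin (TCP) lies on the centre line of the jaws, within the pads' length; the fingertips stand 8 mm ahead of it and the grasp point (between the pads) lies 11 mm behind it (r.tip_extent is the distance from the TCP to the fingertips, in m); z points along the fingers, y is the line along which they close (so a half turn about z gives the same grasp; the last joint's range is limited). The gripper opens to 85 mm and grips with 20 to 120 N. Pads are 22 mm wide; open, the fingers measure 114 mm over their backs; the gripper's body (76 mm by 85 mm) begins 54 mm behind the grasp point. The pads swing forward as they close: fully open they stand 13 mm farther back than shut.
Start: joints at [-51.755, 2.303, 4.859, 0, -92.561, -19.12], TCP at [0.197, -0.567, 0.239] pointing down, gripper open.
Joint ranges: [-146.85, 146.85], [-73.84, 115.35], [-62.03, 85.46], [-188.31, 113.3], [-161.28, -10.13], [-171.36, 171.36]. Speed limits (degrees/s): [147.25, 147.25, 172.46, 180, 180, 180].

### API

Orientations are given as a 3x3 rotation matrix whose columns are the frame's x, y, z axes.
In Python, from cell import r gives the robot as it stands.
- The arm moves only by the tool creep_tool, called after ">>>" as a command line: name --argument value ..., lists and objects as JSON in quotes. Schema: {"type":"object","properties":{"segments":{"type":"array","items":{"type":"object","properties":{"dx":{"type":"number"},"dy":{"type":"number"},"dz":{"type":"number"},"rz":{"type":"number"}},"additionalProperties":false},"minItems":1,"maxItems":10},"jaw":{"type":"number"},"squeeze":{"type":"number"},"only":{"type":"string"},"quiet":{"type":"boolean"},"lines":{"type":"string"}},"required":["segments"],"additionalProperties":false}. segments is a list of rows, 1 to 10 of them, each an object with the fields dx, dy, dz (the shift in parts of the range, where 1.0 means 1 m), rz (a turn about the tool's z in shares of 360 degrees (1.0 is 360 degrees)); a field left out counts as zero; each row shifts and turns the commanded pose from where the row before left it, along the tool's axes as they then stand; what a row does not reach is not made up. A row lasts 1/12 s, in which the tool goes at most 0.0417 m and 7.16 degrees, less where a joint would pass 70% of its speed; a pose out of reach is approached as far as the arm can. jaw is the opening from 0.0 (shut) to 1.0 (fully open), set as the call begins (left out keeps the last). The fingers move at their own pace and stop on an object; squeeze is the grip in N (left out, the last holds). Time passes only in rows, so rows that do not move let the fingers close. The tool returns the time, the measured TCP pose, the force, the opening and the grip force at its end. only (a regular expression) keeps the lines of the reply that match it, lines (a string "A,B") keeps lines A to B, and quiet returns only ok. Input that does not fit is refused with a message, and nothing moves.
- r.observe(): the state, without advancing time (a new reading comes with each control period).
- r.grab_frame(name): name is "side" or "top" or "wrist"; returns a dict with "frame" (480x640x3 uint8, blue, green, red), "K" (3x3 intrinsics, pixels), "D" ([k1, k2, p1, p2, k3] as OpenCV has them; the pictures are not rectified), "rvec" (rotation vector, rad) and "tvec" (3), from world to camera coordinates, as OpenCV has them; the wrist camera has in their place "tool_from_camera" (4x4, takes a point from camera to tool coordinates, whose origin is the TCP and whose axes are the flange's). Camera axes: x right, y down, z forward; pixel columns grow to the right and rows downward; lengths in m; the calibration is good to about 2 mm. A picture is of the moment at which its call begins: read the wrist's pose just before it. There is no depth.
- r.finish_job(): hands the job in; it is judged then, once.
The state is a dict: "time": time; "joints": joint angles; "joint_vel": joint speeds; "effort": joint torques, N m; "ee_pos": TCP position; "tcp_rot": TCP orientation; "wrist_force": force on the tool from outside, world axes, zero at the start; "torque": the same for the moment, N m; "width": opening from 0.0 (shut) to 1.0 (fully open); "grip_force": force on a finger pad.
Only numpy, scipy, OpenCV 4.12 (cv2) and the standard library are available. Lean on these libraries where they do the work, as an engineer would, in place of code of your own. Each camera call takes 0.05 s, during which the arm holds its last target. There are 200 camera calls.

### The job

Get the specimen discs ready for loading: set the silver disc down centred on the round dark carrier plate, then set the blue disc centred on top of the silver one, leaving the plate where it stands. Then take the black bar of the drying chamber's lid, which springs shut by itself, open the lid to 50 degrees and finish while still holding it there by the bar, so that a colleague across the bench can load the plate. Leave the chamber's inside empty and everything else on the bench undisturbed.

Things in the scene. Friction and masses are not known exactly. Their poses are not given: they have to be found in the camera images.
- plate: Round dark steel carrier plate, 110 mm across, 8 mm thick, about 0.55 kg, loose on the bench, with a white circle 68 mm across marked flat on the centre of its top. Origin: centre of its underside; z up.
- silver_disc: Aluminium specimen disc with a dark ring (36 mm across) inlaid flush on its top, 56 mm diameter, 14 mm thick, about 0.09 kg, lying flat on the bench. Origin: centre of its underside; z up.
- blue_disc: Plain blue plastic specimen disc, 48 mm diameter, 14 mm thick, about 0.04 kg, lying flat on the bench. Origin: centre of its underside; z up.
- chamber: Cream box fixed to the bench, 180 mm (x) by 200 mm (y) by 110 mm high, walls 8 mm, under a teal lid. Origin: centre of underside; z up; x points from the lid's hinge (robot's side) to its free edge (far side). On the -y side face stands a steel quarter arc, look only, with a yellow bead: seen from that side, the lid's underside passes over the bead's middle at 50 degrees.
- lid (a joint): Lid angle, rad: 0 shut (the start), grows as its far edge swings up and back towards the robot, stop at 1.5; 50 degrees = 0.873. Teal plate 180 x 200 x 8 mm, about 0.35 kg with bar; underside level with the rim when shut. Spring (0.25 N m shut, 0.47 N m at 50 degrees) and weight shut it from any angle; lifting at the bar takes 3 to 5 N.
- hinge (a point): Point on the lid's hinge axis, at the middle of the robot-side rim of the chamber, 110 mm above the bench; the axis runs along the chamber's y.
- bar (a point): Black round grab bar on the lid's outer face, 12 mm thick, grip 100 mm long on two end posts. Origin: middle of the grip; y along the grip, z out of the lid (up when shut), x away from the hinge. It lies 155 mm from the hinge axis along the lid and 43 mm out from the lid's underside (35 mm off the outer face). It moves with the lid.
- jar: Bystander: small amber specimen jar with a white lid, 50 mm across, 65 mm high. Origin: centre of underside.
- brush: Bystander: fine brush with a slim red handle lying on the bench, 150 mm long, 8 mm thick. Origin: under its middle.
- cassettes: Bystander: little stack of yellow cassettes, 40 x 28 x 21 mm. Origin: centre of underside.
- slide_box: Bystander: flat green slide box, 95 x 170 x 34 mm. Origin: centre of underside.
- stain_dish: Bystander: open green glass staining dish, 70 x 90 x 60 mm. Origin: centre of underside.
- petri: Bystander: clear shallow round dish, 84 mm across, 15 mm high. Origin: centre of underside.
- wash_bottle: Bystander: white bottle with a red cap, 64 mm across, 170 mm high. Origin: centre of underside.

How it is judged:
By the outcome, as a careful person would: the job done as asked, in the order asked, and still so for the second after the job is handed in, while the arm keeps its last pose, push and grip.
It also fails if it takes over 62 s, if anything falls off the work surface, if the arm or the gripper's body presses on something with over 40 N, if the wrist force passes 120 N, or if a joint passes its speed limit or range.

## Working session

There is one attempt and no reset: what is moved stays moved. The work goes in short steps, Python scripts to look and compute and a tool call to move; the robot and the scene stay as the last step left them, time stands still between calls to the robot, and variables do not carry over. Pictures are saved under pics/ and viewed, at most 10 in all, crops included, and the job is handed in when it is done.

```bash
ls; mkdir -p pics
```

Run:
```python
from cell import r
import cv2
o=r.observe();print({k:(v.tolist() if hasattr(v,'tolist') else v) for k,v in o.items()}, r.tip_extent)
for n in("side","top"):
    g=r.grab_frame(n);cv2.imwrite(f"pics/{n}0.png",g["frame"])
    import numpy as np;np.savez(f"{n}.npz",**{k:g[k] for k in("K","D","rvec","tvec")})
    R=cv2.Rodrigues(np.array(g["rvec"],float))[0];print(n,-R.T@np.array(g["tvec"]).ravel())
g=r.grab_frame("wrist");cv2.imwrite("pics/w0.png",g["frame"]);print(g["tool_from_camera"],g["K"])
```

```text
cell.py
pics
{'time': 0.0, 'joints': [-51.755877994468314, 2.340540186817786, 4.80171753520064, -0.026970991320231452, -92.5601575748932, -19.119039433526453], 'joint_vel': [0.16120680976797136, -0.05307754907894846, -0.019660344399254365, -0.014160783319915016, 0.06725475870964472, -0.09413829649037467], 'effort': [-0.0004362726031104103, -36.8193519115448, 34.74066138267517, 6.9323574006557465, -0.005500737461261451, 7.059863264657906e-05], 'ee_pos': [0.19655654203237807, -0.5665666169998668, 0.23825297354195957], 'tcp_rot': [[-0.9447987756156248, -0.32765039836762155, -0.0007000319672865555], [-0.32765112366968735, 0.9447973463549886, 0.001647870918202204], [0.00012146278224863257, 0.001786272686576174, -0.9999983972370564]], 'wrist_force': [0.36981961900132637, -0.17300269541039034, -0.054196816826857876], 'torque': [0.002874404430308128, 0.0004282461813818834, -0.05483054668989338], 'grip_force': 0.0, 'width': 1.0008018811082582} 0.008
side [-0.08342859 -0.75412259  0.8341888 ]
top [0.33007382 0.01428896 1.37342291]
[[ 4.95061926e-04 -9.65303634e-01 -2.61129563e-01  6.54003058e-02]
 [ 9.99999679e-01  6.42294789e-04 -4.78489397e-04  6.35563820e-04]
 [ 6.29609712e-04 -2.61129242e-01  9.65303643e-01 -1.33102228e-01]
 [ 0.00000000e+00  0.00000000e+00  0.00000000e+00  1.00000000e+00]] [[424.52334304   0.         320.39810185]
 [  0.         424.52334304 237.29096543]
 [  0.           0.           1.        ]]
```

View pics/top0.png

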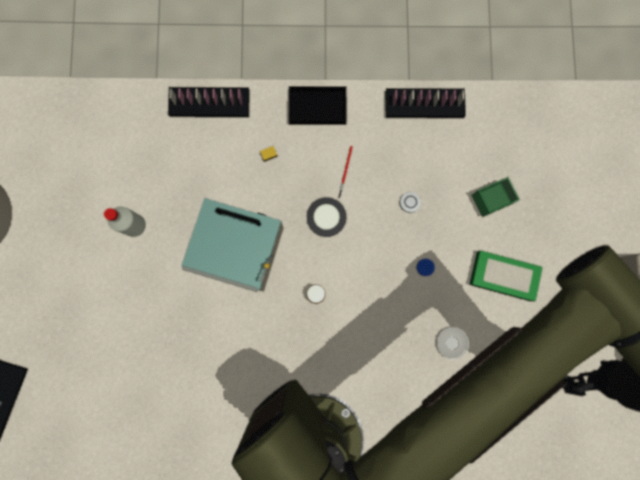

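View pics/side0.png

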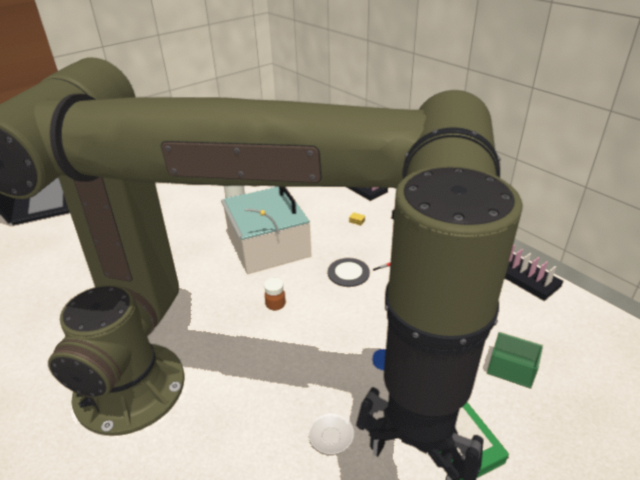

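Top view: silver disc at (410,202), blue (425,267), plate (326,217), jar (316,294), chamber lid corners (208,200), (282,220), (262,290), (183,268), bar from (218,210) to (259,223), brush tip (340,197). In the side view, silver is hidden behind the arm, blue is partly hidden at (380,358), and the plate is at (349,271).

Create h.py:
```python
import numpy as np,cv2
from cell import r
class Cam: pass
def fixed(n):
    z=np.load(n+".npz");c=Cam();c.K,c.D=z["K"].astype(float),z["D"].astype(float).ravel()
    R=cv2.Rodrigues(z["rvec"].astype(float))[0];c.R=R.T;c.p=-R.T@z["tvec"].ravel();return c
def wrist(fn):
    o=r.observe();g=r.grab_frame("wrist");cv2.imwrite(fn,g["frame"]);T=np.array(g["tool_from_camera"])
    Rt=np.array(o["tcp_rot"]);c=Cam();c.K,c.D=np.array(g["K"],float),np.array(g["D"],float).ravel()
    c.R=Rt@T[:3,:3];c.p=np.array(o["ee_pos"])+Rt@T[:3,3]
    np.savez(fn+".npz",K=c.K,D=c.D,R=c.R,p=c.p);return c
def loadw(fn):
    z=np.load(fn+".npz");c=Cam();c.K,c.D,c.R,c.p=z["K"],z["D"],z["R"],z["p"];return c
def ray(c,uv):
    q=cv2.undistortPoints(np.array([[uv]],float),c.K,c.D)[0,0];d=c.R@np.array([*q,1]);return d/np.linalg.norm(d)
def onz(c,uv,z):
    d=ray(c,uv);return c.p+d*(z-c.p[2])/d[2]
def tri(obs):
    A=np.zeros((3,3));b=np.zeros(3)
    for c,uv in obs:
        d=ray(c,uv);P=np.eye(3)-np.outer(d,d);A+=P;b+=P@c.p
    x=np.linalg.solve(A,b);return x,[1000*np.linalg.norm(np.cross(ray(c,uv),x-c.p)) for c,uv in obs]
def proj(c,X):
    R=c.R.T;return cv2.projectPoints(np.array([X],float),cv2.Rodrigues(R)[0],-R@c.p,c.K,c.D)[0].ravel()
```

Run:
```python
from h import *
np.set_printoptions(precision=4,suppress=True)
t=fixed("top");s=fixed("side")
for n,uv,z in [("silver",(410,202),.014),("blue",(425.5,267),.014),("plate",(326,217),.008),("jar",(316,294),.065),("brushtip",(340,197),.004),("brushend",(351,147),.004),("petri",(452,342),.015),("wash",(111,214),.17),
 ("c1",(208,200),.118),("c2",(282,220),.118),("c3",(262,290),.118),("c4",(183,268),.118),("barA",(218,210),.153),("barB",(259,223),.153),("sb1",(477,252),.034),("sb2",(542,263),.034),("sb3",(535,299),.034),("sb4",(471,286),.034),("dishc",(472,190),.06),("dish2",(480,215),.06)]:
    print(n,onz(t,uv,z))
print(tri([(t,(326,217)),(s,(349,271))]))
i=cv2.imread("pics/top0.png");cv2.imwrite("pics/topc.png",cv2.resize(i[130:310,170:470],None,fx=2.6,fy=2.6,interpolation=cv2.INTER_CUBIC))
```

```text
silver [ 0.6168 -0.2493  0.014 ]
blue [ 0.4404 -0.2858  0.014 ]
plate [ 0.5767 -0.0216  0.008 ]
jar [0.3682 0.0061 0.065 ]
brushtip [ 0.6328 -0.0602  0.004 ]
brushend [ 0.774  -0.0918  0.004 ]
petri [ 0.2448 -0.3481  0.015 ]
wash [0.5545 0.4889 0.17  ]
c1 [0.5997 0.2741 0.118 ]
c2 [0.5493 0.0904 0.118 ]
c3 [0.3768 0.1375 0.118 ]
c4 [0.4308 0.3298 0.118 ]
barA [0.5676 0.2423 0.153 ]
barB [0.5359 0.1434 0.153 ]
sb1 [ 0.4782 -0.4186  0.034 ]
sb2 [ 0.449 -0.588  0.034]
sb3 [ 0.3552 -0.5636  0.034 ]
sb4 [ 0.389  -0.3987  0.034 ]
dishc [ 0.6393 -0.4045  0.06  ]
dish2 [ 0.5725 -0.4225  0.06  ]
(array([ 0.5795, -0.023 ,  0.0035]), [np.float64(2.2929220336611444), np.float64(2.2929220336611618)])
```

View pics/topc.png

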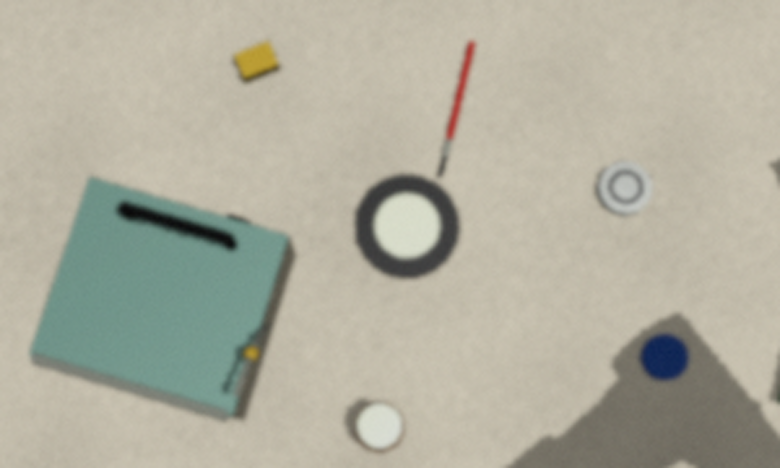

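Enlarged crop: silver at crop (624,187), i.e. (410.2,201.9); plate (407,226), i.e. (326.5,216.9); blue (664.5,357.5), i.e. (425.6,267.5). The brush tip is close to the plate's far-right edge.

Careful with the scale: turns go in shares of 360 degrees. That gives: 6.37 degrees / 360 = 0.0177.

>>> creep_tool --segments '[{"rz": 0.0177}, {"rz": 0.0177}, {"rz": 0.0178}, {"dx": -0.02, "dy": 0.015}, {"dx": -0.03, "dy": 0.023}, {"dx": -0.03, "dy": 0.023}, {"dx": -0.03, "dy": 0.023}, {"dx": -0.03, "dy": 0.023}, {"dx": -0.03, "dy": 0.023}, {"dx": -0.03, "dy": 0.023}]'

```text
time: 0.98
ee_pos: [0.3977, -0.4124, 0.2391]
tcp_rot: [[-1.0, 0.0, -0.0], [0.0, 1.0, 0.0], [0.0, 0.0, -1.0]]
wrist_force: [0.9, -0.2, -0.3]
width: 1.001
grip_force: 0.0
```

>>> creep_tool --segments '[{"dx": -0.03, "dy": 0.023}, {"dx": -0.03, "dy": 0.023}, {"dx": -0.03, "dy": 0.023}, {"dx": -0.03, "dy": 0.023, "dz": 0.01}, {"dx": -0.03, "dy": 0.023, "dz": 0.01}, {"dx": -0.03, "dy": 0.023, "dz": 0.02}, {"dx": -0.02, "dy": 0.023, "dz": 0.02}, {"dx": -0.01, "dy": 0.016}, {}, {}]'

```text
time: 1.82
ee_pos: [0.6062, -0.2367, 0.179]
tcp_rot: [[-1.0, -0.002, -0.002], [-0.002, 1.0, 0.0], [0.002, 0.0, -1.0]]
wrist_force: [0.5, -0.2, 0.9]
width: 0.999
grip_force: 0.0
```

```bash
python3 -c "
from h import *
wrist('pics/wa.png');o=r.observe();print(o['ee_pos'],o['tcp_rot'])"
```

```text
[ 0.60590915 -0.23758924  0.17984172] [[-9.99999903e-01 -3.35578516e-04 -2.86082581e-04]
 [-3.35502296e-04  9.99999908e-01 -2.66433816e-04]
 [ 2.86171964e-04 -2.66337809e-04 -9.99999924e-01]]
```

View pics/wa.png

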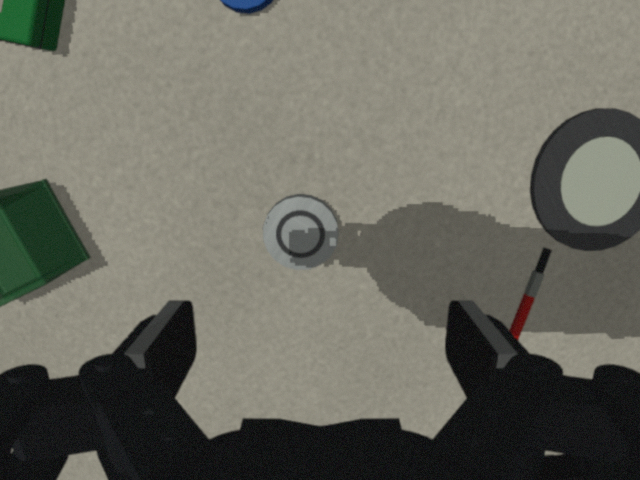

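Wrist view: silver ring's centre is at (300.5,234), plate on the right at about (603,180) and partly cut off, brush tip (547,250), and blue at the top edge.

Run:
```python
from h import *
np.set_printoptions(precision=4,suppress=True)
c=loadw("pics/wa.png");t=fixed("top")
print(onz(c,(300.5,234),.014),tri([(c,(300.5,234)),(t,(410,201.7))]))
print(tri([(c,(603,180.5)),(t,(326.3,216.7))]))
```

```text
[ 0.6185 -0.2505  0.014 ] (array([ 0.6193, -0.2505,  0.0089]), [np.float64(0.5490800761414834), np.float64(0.5490800761414194)])
(array([ 0.5778, -0.0225,  0.007 ]), [np.float64(0.08083230201417939), np.float64(0.08083230201436199)])
```

>>> creep_tool --segments '[{"dx": -0.0126, "dy": -0.0129, "dz": 0.02}, {"dz": 0.03}, {"dz": 0.03}, {"dz": 0.03}, {"dz": 0.025}, {"dz": 0.015}, {"dz": 0.01}, {"dz": 0.007}, {}, {}]'

```text
time: 2.7
ee_pos: [0.6189, -0.2511, 0.014]
tcp_rot: [[-1.0, 0.001, 0.002], [0.001, 1.0, -0.001], [-0.002, -0.001, -1.0]]
wrist_force: [-0.0, 0.2, -0.1]
width: 1.0
grip_force: 0.0
```

>>> creep_tool --segments '[{}, {}, {}, {}, {}, {}]' --jaw 0.55 --squeeze 40

```text
time: 3.2
ee_pos: [0.6194, -0.2507, 0.0148]
tcp_rot: [[-1.0, -0.0, 0.003], [-0.0, 1.0, -0.001], [-0.003, -0.001, -1.0]]
wrist_force: [-1.3, 0.1, 5.8]
width: 0.622
grip_force: 41.1
```

>>> creep_tool --segments '[{}, {}, {"dz": -0.005}, {"dz": -0.015}, {"dz": -0.02}, {"dz": -0.03}, {"dz": -0.03}, {"dz": -0.01}, {}]' --jaw 0.4 --squeeze 40

```text
time: 3.95
ee_pos: [0.6201, -0.2509, 0.1272]
tcp_rot: [[-1.0, 0.0, 0.006], [0.0, 1.0, -0.001], [-0.006, -0.001, -1.0]]
wrist_force: [-0.5, -0.4, -0.7]
width: 0.622
grip_force: 42.3
```

```bash
python3 -c "
from h import *
wrist('pics/wb.png')"
```

```text
(no output)
```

View pics/wb.png

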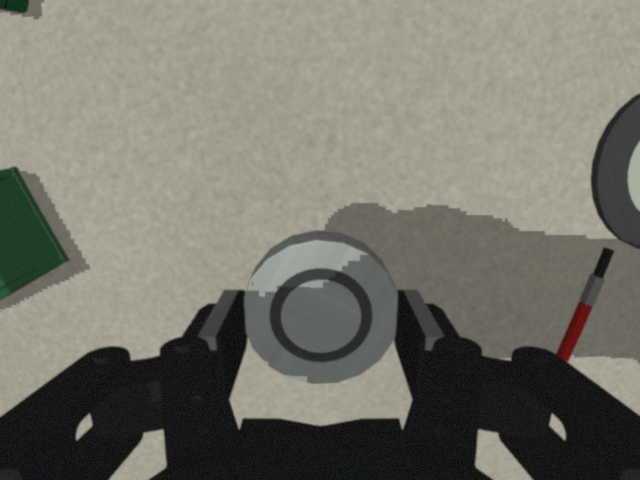

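Silver is held level, ring centre at (321,314). Next I move it beside the plate to measure the plate with the same camera.

>>> creep_tool --segments '[{"dx": -0.004, "dy": 0.018}, {"dx": -0.004, "dy": 0.03}, {"dx": -0.004, "dy": 0.03}, {"dx": -0.004, "dy": 0.035}, {"dx": -0.004, "dy": 0.035}, {"dx": -0.004, "dy": 0.03}, {"dx": -0.004, "dy": 0.03}, {"dy": 0.02}, {}, {}]'

```text
time: 4.83
ee_pos: [0.6456, -0.0213, 0.1204]
tcp_rot: [[-1.0, -0.002, -0.004], [-0.002, 1.0, -0.0], [0.004, -0.0, -1.0]]
wrist_force: [-0.1, -0.5, -0.7]
width: 0.621
grip_force: 42.3
```

Run:
```python
from h import *
c=wrist('pics/wc.png');o=r.observe();np.set_printoptions(precision=4,suppress=True);print(o['ee_pos'],o['width'])
b=loadw('pics/wb.png');p=onz(b,(321,314),.1264);print('held ring',p-[.6201,-.2509,.1272])
```

```text
[ 0.6458 -0.0223  0.1209] 0.6267939264803525
held ring [-0.002   0.001  -0.0008]
```

View pics/wc.png

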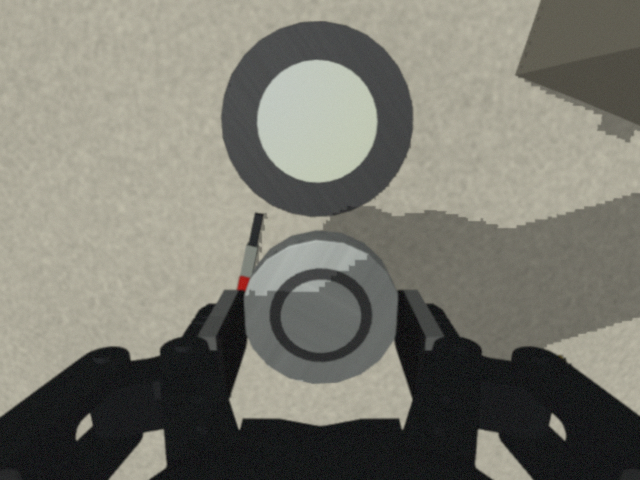

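White circle spans 257..378 by 59..183, centre (317.5,121); held ring still at (321,314.5).

Run:
```python
from h import *
np.set_printoptions(precision=4,suppress=True);c=loadw("pics/wc.png");t=fixed("top")
print(onz(c,(317.5,121),.008),tri([(c,(317.5,121)),(t,(326.3,216.7))]))
print(tri([(c,(317.5,121)),(loadw("pics/wa.png"),(603,180.5))]))
p=onz(c,(321,314.5),.1201);print(p-r.observe()["ee_pos"], r.observe()["ee_pos"])
```

```text
[ 0.5784 -0.0224  0.008 ] (array([ 0.5783, -0.0225,  0.0036]), [np.float64(0.07830369989053178), np.float64(0.07830369989052578)])
(array([ 0.5782, -0.0224,  0.0068]), [np.float64(0.23487170429409338), np.float64(0.23487170429396118)])
[-0.0022  0.0019 -0.0008] [ 0.6458 -0.0223  0.1209]
```

>>> creep_tool --segments '[{"dx": 0.02}, {"dx": 0.025, "dy": -0.0007, "dz": 0.01}, {"dx": 0.0212, "dz": 0.02}, {"dz": 0.025}, {"dz": 0.02}, {"dz": 0.012}, {"dz": 0.005}, {"dz": 0.003}, {}, {}]'

```text
time: 5.72
ee_pos: [0.5811, -0.0233, 0.0288]
tcp_rot: [[-1.0, 0.0, 0.001], [0.0, 1.0, -0.0], [-0.001, -0.0, -1.0]]
wrist_force: [-0.1, -0.0, -1.0]
width: 0.621
grip_force: 42.3
```

>>> creep_tool --segments '[{"dx": 0.0005, "dz": 0.002}, {}, {}]'

```text
time: 5.97
ee_pos: [0.5801, -0.023, 0.0263]
tcp_rot: [[-1.0, 0.0, 0.001], [0.0, 1.0, 0.0], [-0.001, 0.0, -1.0]]
wrist_force: [0.3, 0.3, -1.3]
width: 0.625
grip_force: 42.3
```

>>> creep_tool --segments '[{"dz": 0.0015}, {}, {}]'

```text
time: 6.22
ee_pos: [0.5798, -0.0231, 0.0242]
tcp_rot: [[-1.0, 0.0, -0.0], [0.0, 1.0, 0.0], [0.0, 0.0, -1.0]]
wrist_force: [-0.7, -0.4, -2.0]
width: 0.628
grip_force: 42.3
```

>>> creep_tool --segments '[{"dz": 0.0015}, {}, {}]'

```text
time: 6.47
ee_pos: [0.5799, -0.0231, 0.0229]
tcp_rot: [[-1.0, 0.0, 0.0], [0.0, 1.0, 0.0], [-0.0, 0.0, -1.0]]
wrist_force: [0.2, -0.2, -0.0]
width: 0.621
grip_force: 42.4
```

>>> creep_tool --segments '[{"dz": 0.001}, {}, {}]'

```text
time: 6.72
ee_pos: [0.58, -0.0231, 0.0228]
tcp_rot: [[-1.0, 0.0, 0.0], [0.0, 1.0, -0.0], [-0.0, -0.0, -1.0]]
wrist_force: [-3.3, 0.6, 5.7]
width: 0.62
grip_force: 43.0
```

>>> creep_tool --segments '[{"dz": -0.001}, {}, {}, {}]' --jaw 0.75

```text
time: 7.05
ee_pos: [0.5798, -0.0232, 0.0226]
tcp_rot: [[-1.0, 0.0, -0.0], [0.0, 1.0, 0.0], [0.0, 0.0, -1.0]]
wrist_force: [0.5, 0.3, -0.0]
width: 0.753
grip_force: 0.0
```

>>> creep_tool --segments '[{"dz": -0.01}, {"dz": -0.025}, {"dz": -0.03}, {"dz": -0.02}, {"dz": -0.01}, {}, {}]' --jaw 1.0

```text
time: 7.63
ee_pos: [0.5798, -0.023, 0.1177]
tcp_rot: [[-1.0, 0.0, 0.0], [0.0, 1.0, 0.001], [-0.0, 0.001, -1.0]]
wrist_force: [-0.3, 0.5, -0.6]
width: 1.001
grip_force: 0.0
```

Run:
```python
from h import *
c=wrist('pics/wd.png');i=cv2.imread('pics/wd.png');p=proj(c,[.5784,-.0224,.008]);print(p,r.observe()['ee_pos'])
x,y=map(int,p);x0,y0=x-130,max(0,y-120);cv2.imwrite('pics/wdc.png',cv2.resize(i[y0:y0+230,x0:x0+260],None,fx=2.5,fy=2.5,interpolation=cv2.INTER_CUBIC));print(x0,y0)
```

```text
[320.05780485 234.80136087] [ 0.57925359 -0.02304298  0.11655028]
190 114
```

View pics/wdc.png

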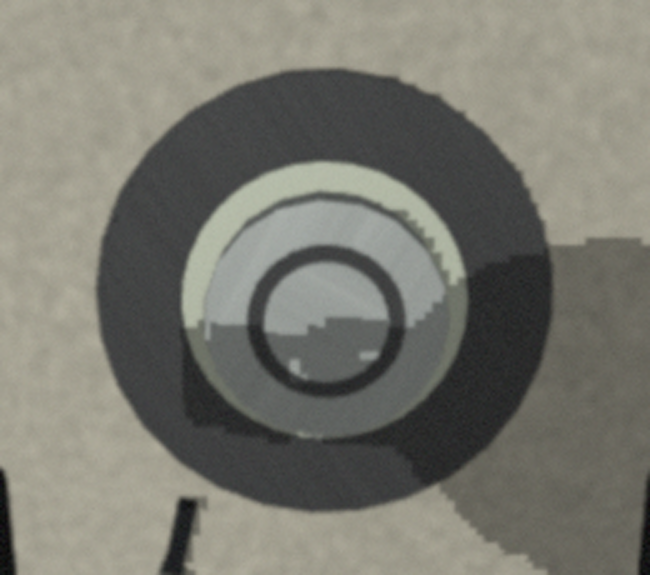

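Run:
```python
from h import *
np.set_printoptions(precision=4,suppress=True);c=loadw("pics/wd.png")
f=lambda u,v,z:onz(c,(190+u/2.5,114+v/2.5),z)
L,R,T=f(182,303,.008),f(468,303,.008),f(325,160,.008)
print("white",(L+R)/2,T+[.034,0,0],np.linalg.norm(L-R)); print("ring",f(326.5,320.5,.022),f(325,244,.022)+[.018,0,0],f(325,397,.022)-[.018,0,0],f(248,320,.022),f(405,320,.022))
print("plate",f(97,295,.008),f(552,295,.008),"far",f(325,511,.008)-[.055,0,0])
```

```text
white [ 0.5786 -0.0224  0.008 ] [ 0.5788 -0.0224  0.008 ] 0.06782846572963465
ring [ 0.579  -0.0221  0.022 ] [ 0.5795 -0.0224  0.022 ] [ 0.5792 -0.0224  0.022 ] [ 0.5789 -0.0397  0.022 ] [ 0.5789 -0.0045  0.022 ]
plate [ 0.5767 -0.0766  0.008 ] [0.5767 0.0314 0.008 ] far [ 0.5776 -0.0224  0.008 ]
```

Silver sits concentric to within about 0.5 mm at (0.579,-0.0222). Blue is next.

>>> creep_tool --segments '[{"dx": 0.01, "dy": -0.02}, {"dx": 0.018, "dy": -0.034}, {"dx": 0.018, "dy": -0.034}, {"dx": 0.018, "dy": -0.034}, {"dx": 0.018, "dy": -0.034}, {"dx": 0.018, "dy": -0.034}, {"dx": 0.018, "dy": -0.034}, {"dx": 0.014, "dy": -0.025}, {"dx": 0.007, "dy": -0.014}, {}]'

```text
time: 8.52
ee_pos: [0.4384, -0.2881, 0.1159]
tcp_rot: [[-1.0, 0.004, -0.003], [0.004, 1.0, 0.001], [0.003, 0.001, -1.0]]
wrist_force: [0.0, 0.2, -0.7]
width: 0.998
grip_force: 0.0
```

>>> creep_tool --segments '[{}, {}]'

```text
time: 8.68
ee_pos: [0.4405, -0.2856, 0.1166]
tcp_rot: [[-1.0, 0.0, -0.002], [0.0, 1.0, 0.001], [0.002, 0.001, -1.0]]
wrist_force: [0.4, 0.1, -0.8]
width: 0.996
grip_force: 0.0
```

Run:
```python
from h import *
np.set_printoptions(precision=4,suppress=True)
c=wrist('pics/we.png');print(r.observe()['ee_pos']);t=fixed("top")
def blob(fn):
    h=cv2.cvtColor(cv2.imread(fn),cv2.COLOR_BGR2HSV);m=cv2.inRange(h,(105,120,30),(130,255,255))
    cs=max(cv2.findContours(m,0,1)[0],key=cv2.contourArea);print(fn,cv2.boundingRect(cs),cv2.fitEllipse(cs));return cv2.fitEllipse(cs)[0]
a=blob('pics/we.png');b=blob('pics/top0.png')
print(onz(c,a,.014),tri([(c,a),(t,b)]))
```

```text
[ 0.4408 -0.2854  0.1169]
pics/we.png (277, 199, 81, 81) ((316.8081359863281, 239.08338928222656), (78.92493438720703, 79.21807861328125), 49.60294723510742)
pics/top0.png (417, 259, 17, 16) ((425.1287536621094, 266.8224182128906), (15.032784461975098, 16.160560607910156), 103.35472106933594)
[ 0.4396 -0.2869  0.014 ] (array([ 0.4417, -0.2868,  0.0054]), [np.float64(0.2013830737143352), np.float64(0.20138307371429187)])
```

View pics/we.png

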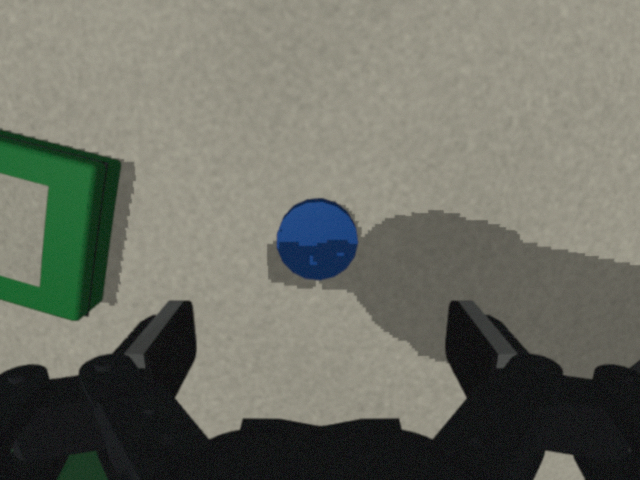

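Blue: outline spans 277..358 by 199..280, so its top centre is near (317,240). Slide box is at the left, clear of the jaws.

>>> creep_tool --segments '[{"dx": 0.0003, "dy": -0.0015, "dz": 0.015}, {"dz": 0.025}, {"dz": 0.025}, {"dz": 0.02}, {"dz": 0.01}, {"dz": 0.005}, {}, {}, {}]'

```text
time: 9.48
ee_pos: [0.4415, -0.2878, 0.0194]
tcp_rot: [[-1.0, -0.0, 0.002], [-0.0, 1.0, -0.001], [-0.002, -0.001, -1.0]]
wrist_force: [-0.6, 0.3, 0.4]
width: 0.995
grip_force: 0.0
```

>>> creep_tool --segments '[{}, {}, {}, {}, {}, {}, {}]' --jaw 0.3 --squeeze 40

```text
time: 10.07
ee_pos: [0.4431, -0.2886, 0.0219]
tcp_rot: [[-1.0, -0.001, 0.006], [-0.001, 1.0, -0.003], [-0.006, -0.003, -1.0]]
wrist_force: [-0.8, 4.0, 14.7]
width: 0.298
grip_force: 7.2
```

Blue was missed: the fingers closed over its top, because the TCP stopped too high. I lift, open and look again.

>>> creep_tool --segments '[{"dz": -0.01}, {"dz": -0.02}, {}]'

```text
time: 10.32
ee_pos: [0.4422, -0.2886, 0.0519]
tcp_rot: [[-1.0, -0.0, 0.005], [-0.0, 1.0, -0.003], [-0.005, -0.003, -1.0]]
wrist_force: [0.8, -0.8, 0.8]
width: 0.3
grip_force: 0.0
```

>>> creep_tool --segments '[{"dz": -0.02}, {"dz": -0.03}, {"dz": -0.02}, {}, {}, {}]' --jaw 1.0

```text
time: 10.82
ee_pos: [0.4401, -0.2874, 0.117]
tcp_rot: [[-1.0, 0.0, -0.001], [0.0, 1.0, 0.001], [0.001, 0.001, -1.0]]
wrist_force: [0.5, -0.9, -0.9]
width: 0.997
grip_force: 0.0
```

Run:
```python
from h import *
np.set_printoptions(precision=4,suppress=True)
c=wrist('pics/wf.png');print(r.observe()['ee_pos'])
h=cv2.cvtColor(cv2.imread('pics/wf.png'),cv2.COLOR_BGR2HSV);m=cv2.inRange(h,(105,120,30),(130,255,255))
cs=max(cv2.findContours(m,0,1)[0],key=cv2.contourArea);x,y,w,hh=cv2.boundingRect(cs);print(x,y,w,hh)
print(onz(c,(x+w/2,y+hh-w/2+.5),.014),onz(c,(x+w/2,y+hh),.014)-[.024,0,0])
```

```text
[ 0.4399 -0.2873  0.1165]
290 200 80 81
[ 0.4408 -0.2811  0.014 ] [ 0.4412 -0.2809  0.014 ]
```

Blue moved to (0.441,-0.281). I retry with a checked height.

>>> creep_tool --segments '[{"dx": -0.001, "dy": 0.0063, "dz": 0.015}, {"dz": 0.025}, {"dz": 0.025}, {"dz": 0.02}, {"dz": 0.01}, {"dz": 0.008}, {}, {}, {}, {}]'

```text
time: 11.7
ee_pos: [0.4423, -0.2816, 0.0161]
tcp_rot: [[-1.0, 0.0, 0.002], [0.0, 1.0, -0.001], [-0.002, -0.001, -1.0]]
wrist_force: [0.3, 0.2, 0.0]
width: 1.0
grip_force: 0.0
```

>>> creep_tool --segments '[{}, {}, {}]'

```text
time: 11.95
ee_pos: [0.4417, -0.2814, 0.0152]
tcp_rot: [[-1.0, 0.0, 0.001], [0.0, 1.0, -0.0], [-0.001, -0.0, -1.0]]
wrist_force: [-0.3, 0.4, 0.1]
width: 1.0
grip_force: 0.0
```

>>> creep_tool --segments '[{"dz": 0.0025}, {}, {}]'

```text
time: 12.2
ee_pos: [0.4413, -0.2812, 0.012]
tcp_rot: [[-1.0, 0.0, -0.0], [0.0, 1.0, 0.0], [0.0, 0.0, -1.0]]
wrist_force: [0.3, 0.2, 0.4]
width: 0.998
grip_force: 0.0
```

>>> creep_tool --segments '[{}, {}, {}, {}, {}, {}, {}]' --jaw 0.4 --squeeze 30

```text
time: 12.78
ee_pos: [0.4418, -0.2814, 0.0127]
tcp_rot: [[-1.0, 0.0, 0.001], [0.0, 1.0, -0.0], [-0.001, -0.0, -1.0]]
wrist_force: [-0.5, 1.1, 2.6]
width: 0.538
grip_force: 31.0
```

>>> creep_tool --segments '[{"dz": -0.01}, {"dz": -0.025}, {"dz": -0.03}, {"dz": -0.02}, {"dx": -0.008, "dy": 0.016}, {"dx": -0.018, "dy": 0.034}, {"dx": -0.018, "dy": 0.034}, {"dx": -0.018, "dy": 0.034}, {"dx": -0.018, "dy": 0.034}, {"dx": -0.018, "dy": 0.034}]'

```text
time: 13.62
ee_pos: [0.5399, -0.0936, 0.0978]
tcp_rot: [[-1.0, 0.0, 0.0], [0.0, 1.0, 0.0], [-0.0, 0.0, -1.0]]
wrist_force: [1.2, 0.2, -1.4]
width: 0.542
grip_force: 31.0
```

>>> creep_tool --segments '[{"dx": -0.018, "dy": 0.034}, {"dx": -0.014, "dy": 0.024}, {"dx": -0.008, "dy": 0.0144}, {}, {}, {}, {}]'

```text
time: 14.2
ee_pos: [0.5791, -0.024, 0.0975]
tcp_rot: [[-1.0, 0.002, -0.0], [0.002, 1.0, 0.0], [0.0, 0.0, -1.0]]
wrist_force: [-0.8, 0.1, -0.1]
width: 0.543
grip_force: 31.0
```

>>> creep_tool --segments '[{"dx": -0.0005, "dy": 0.0006, "dz": 0.01}, {"dz": 0.02}, {"dz": 0.015}, {"dz": 0.01}, {"dz": 0.004}, {}, {}, {}, {}]'

```text
time: 14.95
ee_pos: [0.5807, -0.0223, 0.0394]
tcp_rot: [[-1.0, 0.0, 0.002], [0.0, 1.0, 0.0], [-0.002, 0.0, -1.0]]
wrist_force: [-0.5, 0.4, -0.1]
width: 0.539
grip_force: 31.0
```

>>> creep_tool --segments '[{"dx": 0.0003, "dy": -0.0005, "dz": 0.0025}, {}, {}, {}]'

```text
time: 15.28
ee_pos: [0.5798, -0.0228, 0.0359]
tcp_rot: [[-1.0, 0.0, 0.0], [0.0, 1.0, 0.0], [-0.0, 0.0, -1.0]]
wrist_force: [0.1, -0.1, -1.5]
width: 0.541
grip_force: 31.0
```

>>> creep_tool --segments '[{"dz": 0.001}, {}, {}, {}]'

```text
time: 15.62
ee_pos: [0.5797, -0.0228, 0.0348]
tcp_rot: [[-1.0, 0.0, -0.0], [0.0, 1.0, 0.0], [0.0, 0.0, -1.0]]
wrist_force: [0.3, -0.1, -0.6]
width: 0.543
grip_force: 31.0
```

>>> creep_tool --segments '[{"dz": 0.001}, {}, {}]'

```text
time: 15.87
ee_pos: [0.5799, -0.0229, 0.0347]
tcp_rot: [[-1.0, 0.0, 0.0], [0.0, 1.0, -0.0], [-0.0, -0.0, -1.0]]
wrist_force: [-3.3, 1.0, 4.8]
width: 0.541
grip_force: 31.4
```

>>> creep_tool --segments '[{"dz": -0.0003}, {}, {}, {}]' --jaw 0.72

```text
time: 16.2
ee_pos: [0.5796, -0.0229, 0.0338]
tcp_rot: [[-1.0, 0.0, -0.0], [0.0, 1.0, 0.0], [0.0, 0.0, -1.0]]
wrist_force: [-0.8, 0.1, -1.0]
width: 0.719
grip_force: 0.0
```

>>> creep_tool --segments '[{"dz": -0.01}, {"dz": -0.025}, {"dz": -0.03}, {"dz": -0.02}, {}, {}, {}]' --jaw 1.0

```text
time: 16.78
ee_pos: [0.5796, -0.0227, 0.119]
tcp_rot: [[-1.0, 0.0, -0.0], [0.0, 1.0, 0.0], [0.0, 0.0, -1.0]]
wrist_force: [-0.7, -0.6, -0.5]
width: 0.998
grip_force: 0.0
```

Run:
```python
from h import *
c=wrist('pics/wg.png');print(r.observe()['ee_pos']);i=cv2.imread('pics/wg.png')
cv2.imwrite('pics/wgc.png',cv2.resize(i[114:344,190:450],None,fx=2.5,fy=2.5,interpolation=cv2.INTER_CUBIC))
```

```text
[ 0.57926869 -0.02280695  0.11828536]
```

View pics/wgc.png

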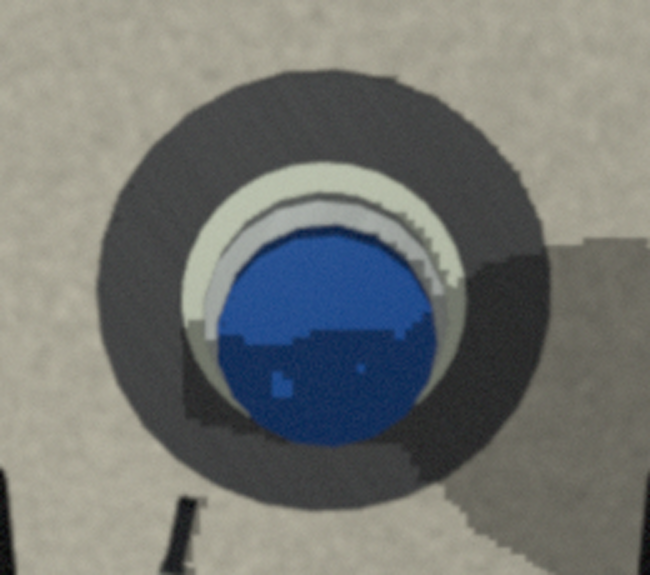

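Run:
```python
from h import *
np.set_printoptions(precision=4,suppress=True);c=loadw("pics/wg.png")
f=lambda u,v,z:onz(c,(190+u/2.5,114+v/2.5),z)
print("white",(f(182,303,.008)+f(466,303,.008))/2,f(325,161,.008)+[.034,0,0])
L,R=f(218,338,.036),f(436,338,.036);print("blue",(L+R)/2,np.linalg.norm(L-R),f(327,445,.036)-[.024,0,0],f(327,236,.036)+[.024,0,0])
print("silver top edge",f(325,199,.022)+[.028,0,0])
# chamber yaw from top view, several edges
t=fixed("top")
P=[onz(t,q,.118)[:2] for q in [(204.6,198.5),(281,221),(262,289.5),(182.5,267)]]
print(P);box=cv2.minAreaRect(np.array(P,np.float32)*1000);print(box)
print(proj(t,[.4,.234,.11]))
```

```text
white [ 0.5787 -0.0225  0.008 ] [ 0.5789 -0.0222  0.008 ]
blue [ 0.579  -0.0218  0.036 ] 0.04638941060182382 [ 0.5794 -0.0217  0.036 ] [ 0.5809 -0.0218  0.036 ]
silver top edge [ 0.5794 -0.0222  0.022 ]
[array([0.6034, 0.2826]), array([0.5468, 0.0929]), array([0.378 , 0.1375]), array([0.4332, 0.3311])]
((490.7279052734375, 210.06625366210938), (201.3428955078125, 176.96530151367188), 74.07040405273438)
[222.8711 280.7343]
```

Stack is within about 0.7 mm. Now I turn to the bar at roughly (0.552,0.193), chamber yaw about -16°.

Scaled: -7 degrees / 360 = -0.0194.

>>> creep_tool --segments '[{"dz": -0.03, "rz": -0.0139}, {"dz": -0.03, "rz": -0.0194}, {"dz": -0.03, "rz": -0.0194}, {"dz": -0.025, "rz": -0.0194}, {"dz": -0.02, "rz": -0.0194}, {"rz": -0.0194}, {"rz": -0.0194}, {"rz": -0.0194}, {"rz": -0.0194}, {"rz": -0.0194}]'

```text
time: 17.67
ee_pos: [0.5795, -0.0229, 0.2528]
tcp_rot: [[-0.369, -0.929, -0.002], [-0.929, 0.369, -0.0], [0.001, 0.002, -1.0]]
wrist_force: [2.0, 0.4, 1.1]
width: 0.998
grip_force: 0.0
```

>>> creep_tool --segments '[{"rz": -0.0167}, {"dx": -0.015, "dy": 0.01}, {"dx": -0.03, "dy": 0.01}, {"dx": -0.03, "dy": 0.012}, {"dx": -0.03, "dy": 0.015}, {"dx": -0.02, "dy": 0.015}, {"dx": -0.01, "dy": 0.01}, {}, {}, {}]'

```text
time: 18.5
ee_pos: [0.5478, 0.1263, 0.2535]
tcp_rot: [[-0.276, -0.961, -0.001], [-0.961, 0.276, -0.001], [0.001, 0.001, -1.0]]
wrist_force: [-0.3, -0.1, -1.4]
width: 0.998
grip_force: 0.0
```

```bash
python3 -c "
from h import *
wrist('pics/wh.png');o=r.observe();print(o['ee_pos'],o['joints'])"
```

```text
[0.54794812 0.12601859 0.25364537] [ 3.34080101e+01 -3.27969800e+00  8.07304162e-01  3.70966492e-04
 -9.41415654e+01 -4.94672959e+01]
```

>>> creep_tool --segments '[{"dx": -0.02, "dy": 0.005}, {"dx": -0.025, "dy": 0.005}, {"dx": -0.019, "dy": 0.003}, {}, {}, {}]'

```text
time: 19.05
ee_pos: [0.5532, 0.1914, 0.2539]
tcp_rot: [[-0.276, -0.961, -0.0], [-0.961, 0.276, -0.001], [0.001, 0.0, -1.0]]
wrist_force: [0.3, -0.8, -0.1]
width: 0.997
grip_force: 0.0
```

```bash
python3 -c "
from h import *
wrist('pics/wi.png');o=r.observe();print(o['ee_pos'])
a,b=[cv2.resize(cv2.imread('pics/%s.png'%n),(400,300),interpolation=cv2.INTER_AREA) for n in('wh','wi')];cv2.imwrite('pics/hi.png',cv2.hconcat([a,b]))"
```

```text
[0.55315669 0.19117807 0.25406563]
```

View pics/hi.png

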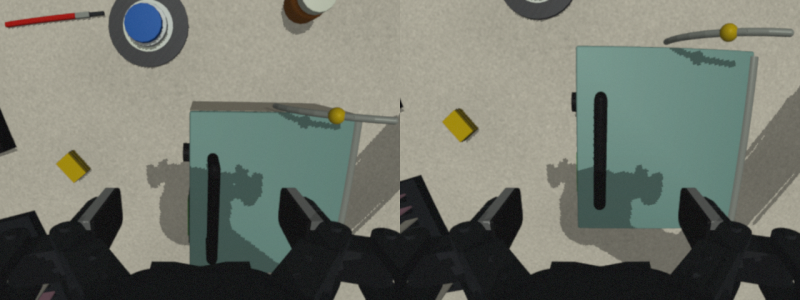

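Left half (wh): bar from (213,155) to (212,262) and the lid with its bead. Right half (wi): bar from (600,93) to (600,208), parallel to the image columns, so the yaw matches. Picture budget is used up, so from here I measure by code.

Run:
```python
from h import *
np.set_printoptions(precision=4,suppress=True)
out={}
for n,(x0,x1,y0,y1) in (('wh',(315,370,225,425)),('wi',(295,345,130,350))):
    i=cv2.cvtColor(cv2.imread(f'pics/{n}.png'),cv2.COLOR_BGR2GRAY)
    m=(i<45).astype(np.uint8);k=np.zeros_like(m);k[y0:y1,x0:x1]=m[y0:y1,x0:x1]
    nn,_,st,ce=cv2.connectedComponentsWithStats(k);j=1+np.argmax(st[1:,4]);print(n,st[j],ce[j]);out[n]=st[j]
    ys,xs=np.where(_==j);print(np.polyfit(ys,xs,1),xs.mean())
    out[n]=(xs[ys<st[j][1]+30].mean(),st[j][1])
a,b=loadw('pics/wh.png'),loadw('pics/wi.png')
print("bar -y end",tri([(a,out['wh']),(b,out['wi'])]))
i=out['wi']
```

```text
wh [ 329  246   41  179 3356] [341.0498 337.9124]
[  0.0007 340.7976] 341.04976162097734
wi [ 310  147   21  189 3537] [319.769 240.754]
[ -0.0112 322.4708] 319.76901328809726
bar -y end (array([0.5387, 0.1425, 0.1189]), [np.float64(0.4103309736499155), np.float64(0.41033097364998644)])
```

Run:
```python
from h import *
np.set_printoptions(precision=4,suppress=True)
b=loadw('pics/wi.png');a=loadw('pics/wh.png');o=r.observe();R=np.array(o['tcp_rot']);e=np.array(o['ee_pos'])
q=np.array([.5387,.1425,.118]);yh=np.array([.2756,.9613,0])
for c,u in((b,(319.8,240.7)),(a,(341,338)),(b,(322.5-.0112*320,320)),(b,(322.5-.0112*200,200))):
    p=onz(c,u,.153);print(p,'tool frame',R.T@(p-e))
print(q+yh*.053, proj(b,q+yh*.106+[0,0,.041]),e,o['joints'][5])
```

```text
[0.5536 0.1913 0.153 ] tool frame [-0.0003 -0.0005  0.1011]
[0.5528 0.1891 0.153 ] tool frame [ 0.0021 -0.0002  0.1011]
[0.5679 0.239  0.153 ] tool frame [-0.0501 -0.001   0.101 ]
[0.5469 0.1687 0.153 ] tool frame [ 0.0233 -0.0002  0.1011]
[0.5533 0.1934 0.118 ] [321.3873 332.4193] [0.5532 0.1912 0.2541] -54.74344683682671
```

>>> creep_tool --segments '[{"dz": 0.02}, {"dz": 0.03}, {"dz": 0.03}, {"dz": 0.02}, {"dz": 0.012}, {}, {}, {}, {}]'

```text
time: 19.85
ee_pos: [0.5538, 0.1922, 0.1443]
tcp_rot: [[-0.276, -0.961, 0.003], [-0.961, 0.276, 0.002], [-0.002, -0.002, -1.0]]
wrist_force: [0.4, -0.6, 0.3]
width: 0.995
grip_force: 0.0
```

>>> creep_tool --segments '[{}, {}, {}, {}, {}, {}, {}, {}, {}, {}]' --jaw 0.0 --squeeze 50

```text
time: 20.68
ee_pos: [0.5535, 0.1917, 0.1424]
tcp_rot: [[-0.276, -0.961, 0.001], [-0.961, 0.276, 0.0], [-0.0, -0.001, -1.0]]
wrist_force: [5.6, -1.5, -0.0]
width: 0.119
grip_force: 48.7
```

Run:
```python
import numpy as np
a=np.radians(np.arange(0,51,2.5));x=.155*np.cos(a)-.043*np.sin(a);z=.155*np.sin(a)+.043*np.cos(a)
print([[round(-p,4),round(-q,4)] for p,q in zip(np.diff(x),np.diff(z))])
```

```text
[[np.float64(0.002), np.float64(-0.0067)], [np.float64(0.0023), np.float64(-0.0066)], [np.float64(0.0026), np.float64(-0.0065)], [np.float64(0.0029), np.float64(-0.0064)], [np.float64(0.0032), np.float64(-0.0063)], [np.float64(0.0034), np.float64(-0.0061)], [np.float64(0.0037), np.float64(-0.006)], [np.float64(0.004), np.float64(-0.0058)], [np.float64(0.0042), np.float64(-0.0056)], [np.float64(0.0044), np.float64(-0.0054)], [np.float64(0.0047), np.float64(-0.0052)], [np.float64(0.0049), np.float64(-0.005)], [np.float64(0.0051), np.float64(-0.0048)], [np.float64(0.0053), np.float64(-0.0046)], [np.float64(0.0055), np.float64(-0.0043)], [np.float64(0.0057), np.float64(-0.0041)], [np.float64(0.0059), np.float64(-0.0038)], [np.float64(0.006), np.float64(-0.0036)], [np.float64(0.0062), np.float64(-0.0033)], [np.float64(0.0063), np.float64(-0.003)]]
```

>>> creep_tool --segments '[{"dy": 0.002, "dz": -0.0067}, {"dy": 0.0023, "dz": -0.0066}, {"dy": 0.0026, "dz": -0.0065}, {"dy": 0.0029, "dz": -0.0064}, {"dy": 0.0032, "dz": -0.0063}, {}, {}]'

```text
time: 21.27
ee_pos: [0.5415, 0.1954, 0.1752]
tcp_rot: [[-0.276, -0.961, 0.003], [-0.961, 0.276, 0.0], [-0.001, -0.003, -1.0]]
wrist_force: [8.5, -1.5, -0.9]
width: 0.12
grip_force: 49.3
```

>>> creep_tool --segments '[{"dy": 0.0034, "dz": -0.0061}, {"dy": 0.0037, "dz": -0.006}, {"dy": 0.004, "dz": -0.0058}, {"dy": 0.0042, "dz": -0.0056}, {"dy": 0.0044, "dz": -0.0054}, {}, {}]'

```text
time: 21.85
ee_pos: [0.5232, 0.2009, 0.205]
tcp_rot: [[-0.276, -0.961, 0.005], [-0.961, 0.276, 0.001], [-0.002, -0.004, -1.0]]
wrist_force: [10.7, -1.9, 0.8]
width: 0.12
grip_force: 49.6
```

>>> creep_tool --segments '[{"dy": 0.0047, "dz": -0.0052}, {"dy": 0.0049, "dz": -0.005}, {"dy": 0.0051, "dz": -0.0048}, {"dy": 0.0053, "dz": -0.0046}, {"dy": 0.0055, "dz": -0.0043}, {}, {}]'

```text
time: 22.43
ee_pos: [0.4992, 0.208, 0.2302]
tcp_rot: [[-0.276, -0.961, 0.007], [-0.961, 0.276, 0.002], [-0.004, -0.007, -1.0]]
wrist_force: [10.7, -1.9, 4.6]
width: 0.122
grip_force: 49.9
```

>>> creep_tool --segments '[{"dy": 0.0057, "dz": -0.0041}, {"dy": 0.0059, "dz": -0.0038}, {"dy": 0.006, "dz": -0.0036}, {"dy": 0.0062, "dz": -0.0033}, {"dy": 0.0063, "dz": -0.003}, {}, {}, {}]'

```text
time: 23.1
ee_pos: [0.471, 0.2165, 0.2494]
tcp_rot: [[-0.277, -0.961, 0.01], [-0.961, 0.277, 0.004], [-0.006, -0.009, -1.0]]
wrist_force: [10.7, 0.2, 9.6]
width: 0.115
grip_force: 50.2
```

Run:
```python
from h import *
c=wrist('pics/wj.png');g=r.grab_frame('side');cv2.imwrite('pics/sj.png',g['frame']);g=r.grab_frame('top');cv2.imwrite('pics/tj.png',g['frame']);print(r.observe()['ee_pos'],r.observe()['torque'])
```

```text
[0.47105383 0.21645708 0.24933146] [-0.05778462 -4.14350529 -0.09464952]
```

Create fit.py:
```python
from h import *
from scipy.optimize import minimize
def masks(fn):
    h=cv2.cvtColor(cv2.imread(fn),cv2.COLOR_BGR2HSV)
    m=cv2.inRange(h,(78,50,40),(98,255,255))>0
    n,l,st,_=cv2.connectedComponentsWithStats(m.astype(np.uint8));m=np.isin(l,1+np.where(st[1:,4]>300)[0])
    ign=cv2.dilate((h[...,2]<50).astype(np.uint8),np.ones((5,5)))>0
    return m,ign,l
def lid(p,th):
    x,y,yaw=p[:3];c,s=np.cos(th),np.sin(th);R=np.array([[np.cos(yaw),-np.sin(yaw)],[np.sin(yaw),np.cos(yaw)]]);P=[]
    for u in(0,.18):
        for v in(-.1,.1):
            for w in(0,.008):
                q=R@[-.09+u*c-w*s,v];P.append([x+q[0],y+q[1],.11+u*s+w*c])
    return np.array(P)
def cost(c,M,P):
    m,ign,_=M;q=np.array([proj(c,X) for X in P]);hull=cv2.convexHull((q*16).astype(np.float32)).astype(np.int32)
    k=np.zeros((480,640),np.uint8);cv2.fillConvexPoly(k,hull,1,shift=4);k=k>0;v=~ign
    return (k^m)[v].sum()/max(1,(k|m)[v].sum())
```

Run:
```python
from fit import *
a,b,j=[(loadw(f'pics/{n}.png'),masks(f'pics/{n}.png')) for n in('wh','wi','wj')]
for n,(c,M) in zip('abj',(a,b,j)): print(n,M[0].sum(),cv2.boundingRect(M[0].astype(np.uint8)))
f=lambda p:cost(*a,lid(p,0))+cost(*b,lid(p,0))
s=minimize(f,[.4907,.21,-.279],method='Nelder-Mead',options=dict(initial_simplex=[[.4907,.21,-.279],[.4957,.21,-.279],[.4907,.215,-.279],[.4907,.21,-.26]],maxiter=120));print(s.x,s.fun,cost(*b,lid(s.x,0)))
for d in range(42,59,2): print(d,round(cost(*j,lid(s.x,np.radians(d))),4))
np.save('ch.npy',s.x)
t=fixed('top');T=masks('pics/top0.png');print('top0',cost(t,T,lid(s.x,0)))
```

```text
a 47569 (302, 178, 265, 258)
b 67103 (281, 74, 284, 291)
j 64351 (169, 21, 277, 334)
[ 0.4927329   0.21491877 -0.29144227] 0.11152750336973768 0.05227570895145827
42 0.1805
44 0.1521
46 0.1161
48 0.0727
50 0.0621
52 0.1251
54 0.1926
56 0.2647
58 0.3411
top0 0.12239537734197163
```

Run:
```python
from fit import *
s=fixed('side');t=fixed('top')
V=[(loadw('pics/wh.png'),masks('pics/wh.png'),0),(loadw('pics/wi.png'),masks('pics/wi.png'),0),(loadw('pics/wj.png'),masks('pics/wj.png'),1)]
S=[masks('pics/sj.png'),masks('pics/tj.png'),masks('pics/side0.png')]
for n,m in zip(('sj','tj','side0'),S): print(n,m[0].sum(),cv2.boundingRect(m[0].astype(np.uint8)))
def sh(c,du,dv):
    d=Cam();d.K=c.K.copy();d.K[0,2]+=du;d.K[1,2]+=dv;d.D,d.R,d.p=c.D,c.R,c.p;return d
def f(p): return sum(cost(sh(c,p[4]*1000,p[5]*1000),M,lid(p,p[3]*k)) for c,M,k in V)+.3*np.hypot(p[4],p[5])
x0=np.array([.4915,.2125,-.283,.86,0,0]);sx=np.vstack([x0]+[x0+d for d in np.diag([.004,.004,.02,.04,.004,.004])])
o=minimize(f,x0,method='Nelder-Mead',options=dict(initial_simplex=sx,maxiter=350));p=o.x;print(p,np.degrees(p[3]),o.fun,[cost(sh(c,p[4]*1000,p[5]*1000),M,lid(p,p[3]*k)) for c,M,k in V])
for d in range(44,57): print(d,round(cost(s,S[0],lid(p,np.radians(d))),4),round(cost(t,S[1],lid(p,np.radians(d))),4))
# diagnose: mismatch in wi
c,M,_=V[1];q=np.array([proj(sh(c,p[4]*1000,p[5]*1000),X) for X in lid(p,0)]).round().astype(int);print(q.tolist())
print([np.where(M[0][y])[0][[0,-1]].tolist() for y in (100,150,200,250,300,340)],[np.where(M[0][:,x])[0][[0,-1]].tolist() for x in (300,400,500,550)])
c,M,_=V[2];q=np.array([proj(sh(c,p[4]*1000,p[5]*1000),X) for X in lid(p,p[3])]).round().astype(int);print(q.tolist())
print([np.where(M[0][y])[0][[0,-1]].tolist() for y in (50,100,150,200,250,300,340)],[np.where(M[0][:,x])[0][[0,-1]].tolist() for x in (200,300,400,430)])
```

```text
sj 0 (0, 0, 0, 0)
tj 2594 (181, 225, 88, 65)
side0 0 (0, 0, 0, 0)
[ 0.49422584  0.2156386  -0.29226653  0.87732657 -0.00207563 -0.00218776] 50.267109761610975 0.1473389115527163 [np.float64(0.06141790432427997), np.float64(0.04903080325522904), np.float64(0.03598548897838719)]
44 1.0 0.1833
45 1.0 0.1736
46 1.0 0.1633
47 1.0 0.1537
48 1.0 0.1412
49 1.0 0.1256
50 1.0 0.1139
51 1.0 0.1071
52 1.0 0.1129
53 1.0 0.1328
54 1.0 0.1481
55 1.0 0.1697
56 1.0 0.1909
[[558, 84], [565, 83], [518, 360], [523, 366], [278, 74], [277, 73], [281, 360], [280, 366]]
[[283, 558], [282, 553], [284, 546], [284, 539], [284, 531], [285, 524]] [[74, 363], [76, 364], [80, 321], [83, 175]]
[[433, 74], [445, 74], [410, 363], [420, 367], [164, 23], [178, 19], [207, 529], [219, 540]]
[[170, 336], [172, 442], [175, 438], [178, 435], [182, 431], [187, 426], [191, 422]] [[24, 339], [43, 284], [64, 349], [71, 261]]
```

>>> creep_tool --segments '[{}, {}, {}, {}, {}, {}]'

```text
time: 23.75
ee_pos: [0.4711, 0.2164, 0.2493]
tcp_rot: [[-0.277, -0.961, 0.01], [-0.961, 0.277, 0.004], [-0.006, -0.009, -1.0]]
wrist_force: [11.7, -0.2, 9.2]
width: 0.122
grip_force: 50.2
```

Run:
```python
from fit import *
np.set_printoptions(precision=4,suppress=True)
def bead(n,x,y):
    h=cv2.cvtColor(cv2.imread(f'pics/{n}.png'),cv2.COLOR_BGR2HSV);m=cv2.inRange(h,(20,130,80),(32,255,255));k=np.zeros_like(m);k[max(0,y-20):y+20,x-20:x+20]=m[max(0,y-20):y+20,x-20:x+20]
    return cv2.moments(k,True)
o=[]
for n,x,y in(('wh',539,186),('wi',526,51)):
    M=bead(n,x,y);o.append((loadw(f'pics/{n}.png'),(M['m10']/M['m00'],M['m01']/M['m00'])))
X,e=tri(o);print(X,e)
for p in([.4927,.2149,-.2914],[.4942,.2156,-.2923],[.4907,.21,-.28]):
    d=X[:2]-p[:2];u=d[0]*np.cos(p[2])+d[1]*np.sin(p[2])+.09;print(u,X[2]-.11,np.degrees(np.arctan2(X[2]-.11,u)))
c=wrist('pics/wk.png')
ch=np.load('ch.npy');M=masks('pics/wk.png');print([(d,round(cost(c,M,lid(ch,np.radians(d))),4)) for d in np.arange(47,53,.5)])
print('bead px in wk',proj(c,X)); h=cv2.cvtColor(cv2.imread('pics/wk.png'),cv2.COLOR_BGR2HSV);m=cv2.inRange(h,(20,130,80),(32,255,255));n,l,st,ce=cv2.connectedComponentsWithStats(m);print([(s[4],k) for s,k in zip(st[1:],ce[1:]) if s[4]>20])
for z,q in((.008,[.579,-.0222,.036]),): print('stack px',proj(c,q))
```

```text
[0.4314 0.1217 0.1778] [np.float64(0.02317665720398209), np.float64(0.023176657203895876)]
0.05802174623463026 0.06776110938777886 49.42757641548925
0.05688326660794951 0.06776110938777886 49.98762486806695
0.05737361331469532 0.06776110938777886 49.74527185771797
[(np.float64(47.0), np.float64(0.0949)), (np.float64(47.5), np.float64(0.0834)), (np.float64(48.0), np.float64(0.0722)), (np.float64(48.5), np.float64(0.06)), (np.float64(49.0), np.float64(0.0494)), (np.float64(49.5), np.float64(0.0528)), (np.float64(50.0), np.float64(0.0632)), (np.float64(50.5), np.float64(0.0787)), (np.float64(51.0), np.float64(0.0941)), (np.float64(51.5), np.float64(0.1097)), (np.float64(52.0), np.float64(0.1264)), (np.float64(52.5), np.float64(0.1424))]
bead px in wk [348.6609  39.7673]
[(np.int32(568), array([347.6972,  38.4824])), (np.int32(1319), array([ 15.6657, 198.6793]))]
stack px [103.3458 -49.4424]
```

Bead angle agrees with the lid fit to within 0.3°. Last, I check the stack in the top camera and hand in.

Run:
```python
from h import *
t=fixed('top');i=cv2.imread('pics/tj.png');h=cv2.cvtColor(i,cv2.COLOR_BGR2HSV);m=cv2.inRange(h,(105,120,30),(130,255,255));M=cv2.moments(m,True)
print(M['m00'],M['m10']/max(M['m00'],1),M['m01']/max(M['m00'],1),proj(t,[.579,-.0222,.036]))
print(r.finish_job())
```

```text
212.0 325.7830188679245 214.21226415094338 [326.47568019 214.27331579]
the job is handed in; nothing more can be done
None
```

The job is handed in at 24 s of the 62 s allowed: silver and blue are stacked on the unmoved plate, centred to within about 1 mm, and the arm is holding the lid by its bar at 50° by camera measurement (within about 1°). The first try at the blue disc closed over its top and pushed it about 6 mm along the bench before the second try held.

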